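Unlatch the charged pack and pack it in the tray corner

ROBOT

A 6-joint arm with a two-finger parallel gripper is mounted at the origin on a cart in front of the work surface, level with it; the furniture and walls round the work are solid. World frame = base frame: x ahead of the robot, y to its left, z up, the work surface at z = 0. Lengths are in m, angles in rad, forces in N, time in s.
With the tool pointing down it reaches from about 0.275 to 0.75 m from the base axis. Payload 10.2 kg.
Tool frame: the origin (TCP) lies midway between the tips of the shut fingers; the grasp point (between the pads) lies 19 mm behind it; z points along the fingers, y is the line along which they close (so a half turn about z gives the same grasp; the last joint's range is limited). The gripper opens to 88 mm and grips with 3 to 60 N. Pads are 18 mm wide; open, the fingers measure 123 mm over their backs; the gripper's body (75 mm by 187 mm) begins 45 mm behind the grasp point.
Start: joints at [-1.418, 0.313, 1.498, -0, 1.331, -0.223], TCP at [0.193, -0.488, 0.239] pointing down, gripper open.
Joint ranges: [-2.94, 2.94], [-0.97, 2.17], [0.19, 2.56], [-1.23, 4.37], [0.02, 3.11], [-2.88, 2.88]. Speed limits (rad/s): [2.39, 2.39, 3.01, 3.14, 3.14, 3.14].

INTERFACE

Orientations are given as a rotation vector (axis times angle).
In Python, from plant import bot gives the robot as it stands.
- The arm moves only by the tool send_rows, never from a script. Its argument "deltas" is one flat list of numbers, 5 for each row, row after row: the shift along the tool's x, y, z in m, then the turn about the tool's z in rad, then the closure, from -1 (fully open) to 1 (shut). In form: [x, y, z, twist, claw, x, y, z, twist, claw, ...]. A call has 1 to 5 rows; each row is the pose to reach, as a shift and turn from the pose commanded when the call began, along the tool's axes at that moment; what a row does not reach only later rows make up. A row lasts 1/12 s, in which the tool goes at most 41.7 mm and 7.16 degrees, less where a joint would pass 70% of its speed; a pose out of reach is approached as far as the arm can. A call with a gripper value outside its range is refused whole. The fingers move at their own pace and stop on an object; the grip force is fixed at half the most. Time passes only in rows, so rows that repeat a pose let the fingers close. It gives the time, the measured TCP pose, the force, the opening and the grip force at its end, in the units of the state.
- bot.get_state(): the state, without advancing time (a new reading comes with each control period).
- bot.read_camera(name): name is "side" or "top"; returns the picture (420x560x3 uint8, blue, green, red); there is no depth.
- bot.camera_params(name): a dict with "camera_matrix" (3x3 intrinsics, pixels), "view" (4x4, takes a point from world to camera coordinates). Camera axes: x right, y down, z forward; pixel columns grow to the right and rows downward; lengths in m; the calibration is good to about 2 mm. A picture is of the moment at which its call begins. camera_params takes no time and is no camera call.
- bot.finish_job(): hands the job in; it is judged then, once.
The state is a dict: "t": time; "joint_positions": joint angles; "dq": joint speeds; "joint_efforts": joint torques, N m; "eef_pos": TCP position; "tool_rot": TCP orientation; "force": force on the tool from outside, world axes, zero at the start; "torque": the same for the moment, N m; "opening": finger opening in m; "finger_force": force on a finger pad.
Only numpy, scipy, OpenCV 4.12 (cv2) and the standard library are available. Lean on these libraries where they do the work, as an engineer would, in place of code of your own. Each camera call takes 0.05 s, during which the arm holds its last target. There are 200 camera calls.

TASK

First slide the battery pack that stands loose in the metal tray right up into the corner of the tray's two fences. Then squeeze the snap tab of the pack latched in the leaning charger, draw that pack out of its bay, and stand it upright in the tray in front of the first one (on the robot's side of it), tight against that pack and against the left fence, with both packs' tabs facing away from the left fence. Do not let a pack fall, and leave the pliers and the two small jars where they are.

Things in the scene. Friction and masses are not known exactly. Their poses are not given: they have to be found in the camera images.
- tray_pack_mid (a point): First pack, loose in the tray: a black box 56 (its x) x 40 (y) x 100 mm (z), 0.35 to 0.63 kg, with a grey sprung snap tab in its -y side face. Point: centre of the box, 50 mm above its underside. Starts upright, 10 to 45 mm from both fences, turned up to 9 degrees from the tray, tab away from the left fence.
- tray_pack: First pack again, the point at the centre of its underside. Its tab, like the other pack's, has a ribbed thumb pad 26 mm wide, in the middle of the face, 60 to 88 mm above the underside, 7 mm proud: the pack measures 47 mm across the pad, 40 mm with it pressed.
- bay_pack_mid (a point): Second pack, same build and size, latched in the charger; point: centre of the box. Starts leaning 30 degrees, top towards the charger's -x, tab on its -y side. Its own z points out of the bay: it comes out only along it. The lowest 42 mm are in the bay (1.2 mm play), so the rim lies 8 mm below this point; the thumb pad is 10 to 38 mm above it, free.
- bay_pack: Second pack again, the point at the centre of its underside, 50 mm from the other along its z. The hook of its tab catches under a bar in the bay's wall and stops the pack after 2 mm of lift unless the tab is pressed.
- bay_pack_tab (a joint): Tab of the second pack: 0 = sprung out (latched), 0.007 m = pressed flush; the hook is free from about 0.0055. 0.6 N to start, 1.7 N fully in; damped, springs out again when let go. Pinching the pack across its y, one finger on the thumb pad and one on the opposite face, presses it and holds the pack.
- charger_seat (a point): Point fixed in the charger's bay where the second pack's centre lies when fully seated, 73 mm above the bench. Axes are the charger's (upright, not leaning).
- charger: Grey plastic charger fixed to the bench, base 140 x 84 mm, its one bay leaning 30 degrees to its -x (towards the robot, within 17 degrees of yaw). Origin on the bench, under the bay. It stands right or left of the tray.
- tray_corner (a point): Inner corner of the fences at the floor of the aluminium tray (170 x 110 mm, fixed), 6 mm above the bench. Axes are the tray's: far fence along x = 0 to -y, left fence along y = 0 to -x, z up. Fences 35 mm high, 8 thick; front and right sides open. First pack home: centre at (-28, -20, 50) mm here, second at (-84, -20, 50), axes parallel to these.
- flat_pliers: Bystander: small pliers, 149 mm long, 11 mm high, lying between charger and tray. Origin at the centre of the underside.
- cream_jar: Bystander: squat screw-cap jar, 50 mm across, 51 mm high, at the back of the bench. Origin at the centre of its foot.
- small_jar: Bystander: slimmer screw-cap jar, 46 mm across, 72 mm high, at the back of the bench. Origin at the centre of its foot.
There are look-alikes about, which are no part of the job. Leave any red look-alike of the tray_pack alone.

How it is judged:
By the outcome, as a careful person would: the job done as asked, in the order asked, and still so for the second after the job is handed in, with the robot touching nothing.
It also fails if it takes over 58 s, if anything falls off the work surface, if the arm or the gripper's body presses on something with over 40 N, if the wrist force passes 120 N, or if a joint passes its speed limit or range.

## Working session

There is one attempt and no reset: what is moved stays moved. The work goes in short steps, Python scripts to look and compute and a tool call to move; the robot and the scene stay as the last step left them, time stands still between calls to the robot, and variables do not carry over. Pictures are saved under pics/ and viewed, at most 10 in all, crops included, and the job is handed in when it is done.

Besides the shell and the picture viewer there is one more tool, called as name(argument=value, ...) on one line, values as JSON. send_rows: Moves the arm, as the interface text tells. Its arguments: {"type":"object","properties":{"deltas":{"type":"array","items":{"type":"number"}}},"required":["deltas"]}

```bash
mkdir -p pics; python3 - <<'E'
from plant import bot
import cv2
for n in("side","top"):
    im=bot.read_camera(n); cv2.imwrite(f"pics/{n}0.png",im)
    p=bot.camera_params(n); print(p["camera_matrix"],p["view"])
print(bot.get_state())
E
ls
```

```text
[[417.71548087   0.         280.26782629]
 [  0.         417.71548087 206.97884936]
 [  0.           0.           1.        ]] [[ 0.99985902  0.01496396  0.00761674 -0.5787692 ]
 [ 0.01669669 -0.83807737 -0.54529584  0.19523984]
 [-0.00177637  0.54534614 -0.83820907  0.81174541]
 [ 0.          0.          0.          1.        ]]
[[384.89259461   0.         284.08874777]
 [  0.         384.89259461 209.28473804]
 [  0.           0.           1.        ]] [[-0.10505913 -0.99445715 -0.00419079  0.26314365]
 [-0.97090496  0.10348102 -0.21595195  0.54555514]
 [ 0.21518863 -0.01861887 -0.976395    0.79902889]
 [ 0.          0.          0.          1.        ]]
{'t': 0.1, 'joint_positions': array([-1.41840695e+00,  3.13351533e-01,  1.49831909e+00, -2.66855738e-05,
        1.33096233e+00, -2.23397409e-01]), 'dq': array([-0.00095648, -0.00091874, -0.0021351 ,  0.0005995 , -0.00125842,
       -0.00045942]), 'joint_efforts': array([ 2.37826200e-03, -4.02816153e+01, -2.52643812e+01,  6.95523969e-02,
        3.42596113e-02, -5.95616825e-05]), 'eef_pos': array([ 0.19263011, -0.48816906,  0.23825586]), 'tool_rot': array([-3.08527623e+00, -5.86632831e-01, -1.73116745e-05]), 'force': array([0.06198992, 0.46298729, 0.4778189 ]), 'torque': array([-0.00928248,  0.03058963, -0.00787992]), 'finger_force': 0.0, 'opening': 0.08819617301902222}
pics
```

View pics/side0.png

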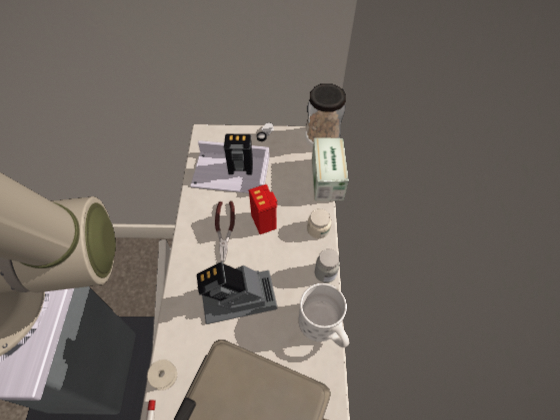

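View pics/top0.png

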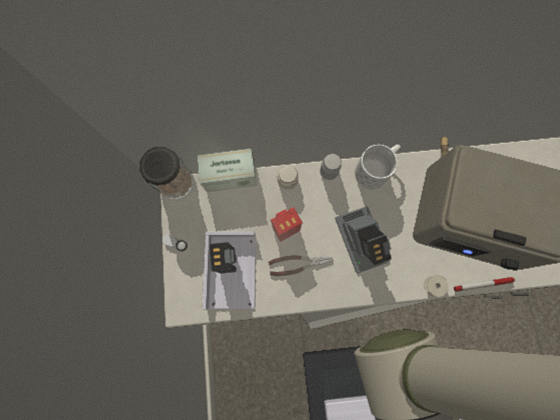

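The top view shows the tray at about (205–255, 232–308) with the black pack at (223,258). The charger and its black pack are at about (365,240). The red pack at (287,223) is a look-alike standing outside the tray, so I'll leave it. The pliers are at (300,265) and the jars at (288,177) and (331,167). Next I'll enlarge both work areas to confirm.

```bash
python3 - <<'E'
import cv2,numpy as np
s=cv2.imread("pics/side0.png");t=cv2.imread("pics/top0.png")
def crop(im,x0,y0,w,h,k):
    c=cv2.resize(im[y0:y0+h,x0:x0+w],None,fx=k,fy=k,interpolation=cv2.INTER_CUBIC)
    for i in range(0,w,10):
        cv2.line(c,(i*k,0),(i*k,6),(0,255,255),1)
        if i%20==0: cv2.putText(c,str(x0+i),(i*k,16),0,.35,(0,255,255),1)
    for i in range(0,h,10):
        cv2.line(c,(0,i*k),(6,i*k),(0,255,255),1)
        if i%20==0: cv2.putText(c,str(y0+i),(8,i*k+4),0,.35,(0,255,255),1)
    return c
cv2.imwrite("pics/tray.png",np.hstack([crop(t,198,222,64,95,6),crop(s,188,115,68,95,6)]))
cv2.imwrite("pics/chg.png",np.hstack([crop(t,330,200,66,80,6),crop(s,192,255,66,80,6)]))
E
```

```text
(no output)
```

View pics/tray.png

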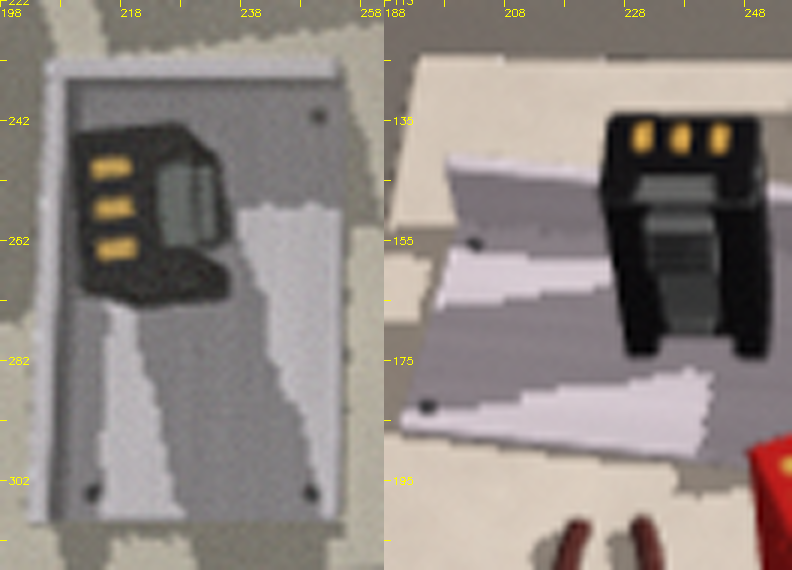

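View pics/chg.png

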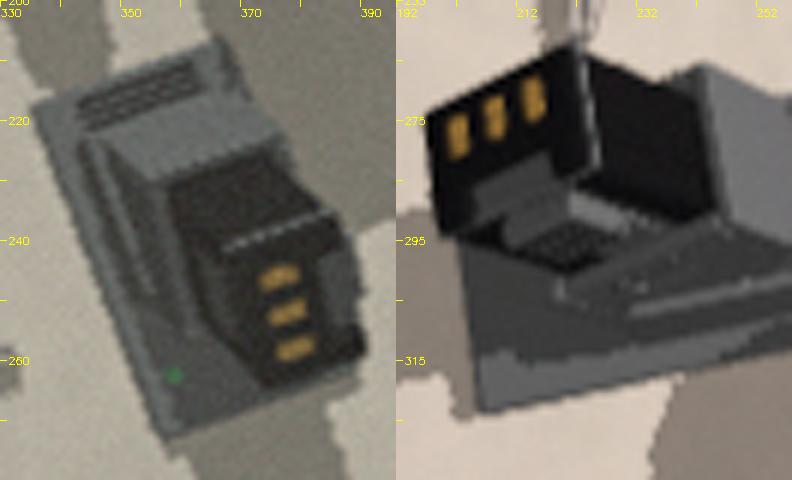

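The crops confirm both packs. The loose black one stands in the tray with its tab to the right, away from the left fence. The latched one leans towards the robot, with its top-face corners at about (367,241), (385,235), (391,259) and (374,265) in the top view. Now I'll fit the poses.

```bash
cat > h.py <<'E'
import numpy as np,cv2
from plant import bot
from scipy.optimize import least_squares
from scipy.spatial.transform import Rotation as R
P={n:bot.camera_params(n) for n in("side","top")}
def proj(n,X):
    c=np.atleast_2d(X)@P[n]["view"][:3,:3].T+P[n]["view"][:3,3]
    p=c@P[n]["camera_matrix"].T; return p[:,:2]/p[:,2:]
def back(n,uv,z):
    V=P[n]["view"];d=V[:3,:3].T@np.linalg.solve(P[n]["camera_matrix"],[*uv,1]);o=-V[:3,:3].T@V[:3,3]
    return o+d*(z-o[2])/d[2]
def pose(x,y,z,yaw,lean=0): return R.from_euler("z",yaw)*R.from_euler("y",-lean),np.array([x,y,z])
def fit(obs,z,lean,x0,free=3):
    def res(q):
        r,t=pose(q[0],q[1],z,q[2],lean)
        return np.concatenate([proj(n,r.apply(m)+t)[0]-np.array(uv) for n,m,uv in obs])
    s=least_squares(res,x0,loss="soft_l1"); return s.x,res(s.x).reshape(-1,2)
def box(c=0.05): # corners rel to box centre
    return np.array([[a*.028,b*.020,e*.05] for a in(-1,1) for b in(-1,1) for e in(-1,1)])
E
cat > fit.py <<'E'
from h import *
np.set_printoptions(precision=4,suppress=True)
for n in P: V=P[n]["view"]; print(n,"cam",-V[:3,:3].T@V[:3,3])
a=back("top",(209.3,235.3),.041);b=back("top",(205.7,309),.041);c=back("top",(254.2,235),.041)
print("tray corner",a,b,c,"yaw",np.degrees(np.arctan2(*(a-b)[1::-1])),np.degrees(np.arctan2(-(a-c)[0],(a-c)[1])))
M=lambda a,b,e:np.array([a*.028,b*.02,e*.05])
q,r=fit([("top",M(1,1,1),(367,241.3)),("top",M(1,-1,1),(385,235.3)),("top",M(-1,-1,1),(390.8,258.7)),("top",M(-1,1,1),(374.2,264.7)),
 ("side",M(-1,1,1),(197.2,273.7)),("side",M(1,1,1),(221.8,262.5)),("side",M(1,-1,1),(226,282.5)),("side",M(-1,-1,1),(199.3,294.7))],.073,np.pi/6,[.45,-.2,0])
print("bay",q,np.degrees(q[2]));print(r)
q1,r=fit([("side",M(-1,1,1),(226,134.5)),("side",M(1,1,1),(250.2,135)),("side",M(-1,-1,-1),(228.7,174.2)),("side",M(1,-1,-1),(252,174.5)),("top",M(1,1,1),(210.5,244.8)),("top",M(-1,1,1),(212.2,270.7))],.056,0,[.5,.2,0])
print("tray",q1,np.degrees(q1[2]));print(r)
out=[]
for n,(x0,y0) in {"top":(198,200),"side":(188,110)}.items():
    im=bot.read_camera(n);k=4
    im=cv2.resize(im,None,fx=k,fy=k,interpolation=cv2.INTER_CUBIC)
    def L(p,q,col): 
        u=proj(n,[p,q]);cv2.line(im,*[tuple(int(round((v+.5)*k)) for v in w) for w in u],col,1)
    for q_,z,le in((q,.073,np.pi/6),(q1,.056,0)):
        rr,t=pose(q_[0],q_[1],z,q_[2],le);B=rr.apply(box())+t
        for i in range(8):
            for j in(1,2,4):
                if not i&j:L(B[i],B[i|j],(0,255,255))
    d=(a-b)/np.linalg.norm(a-b);e=np.array([-d[1],d[0],0])
    for h in(0,-.035):
        o=a+[0,0,h];L(o,o-.16*d,(0,255,0));L(o,o-.1*e,(0,255,0))
    A=im[(225 if n=="top" else 125)*k:,200*k:]
    u=proj(n,[[q1[0],q1[1],.06],[q[0],q[1],.08]])
    for v in u: out.append(im[int(v[1]*k)-145:int(v[1]*k)+145,int(v[0]*k)-190:int(v[0]*k)+190])
cv2.imwrite("pics/ov.png",np.vstack([np.hstack(out[:2]),np.hstack(out[2:])]))
E
python3 fit.py
```

```text
side cam [ 0.5769 -0.2704  0.7913]
top cam [0.3854 0.2201 0.8991]
tray corner [0.5327 0.3775 0.041 ] [0.3729 0.3954 0.041 ] [0.5227 0.2769 0.041 ] yaw -6.40019641286755 -5.680877198771971
bay [0.48   0.0263 0.2481] 14.214131039045816
[[ 0.4669 -1.3781]
 [ 0.7791 -2.2112]
 [ 0.9418 -1.6535]
 [-0.345  -0.8852]
 [-1.2866 -0.2097]
 [-0.616  -1.5133]
 [-1.1167 -0.551 ]
 [-0.5149 -0.3762]]
tray [0.4784 0.3453 0.03  ] 1.7193050465010635
[[-1.4284 -0.312 ]
 [-0.202  -0.9621]
 [-0.6822  2.0059]
 [-0.1616  1.5304]
 [-0.9753 -1.9767]
 [-0.1156 -0.8207]]
```

View pics/ov.png

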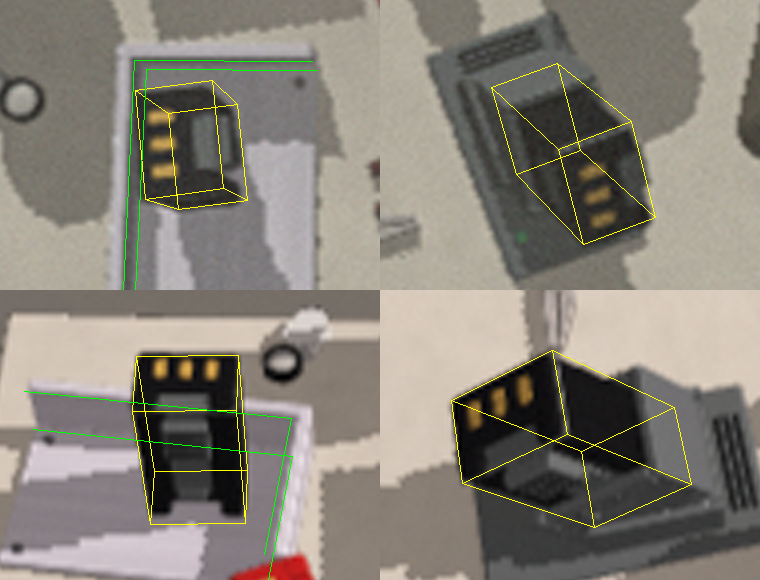

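```bash
cat >> h.py <<'E'
def axes():
    s=bot.get_state(); r=R.from_rotvec(s["tool_rot"]).as_matrix(); return s,r
def plan(x,y,z,yaw):
    "delta in tool axes to TCP x,y,z with tool y parallel to the yawed y axis (yaw deg)"
    s,r=axes(); d=r.T@(np.array([x,y,z])-s["eef_pos"])
    a=np.radians(yaw); Y=r.T@[-np.sin(a),np.cos(a),0]; tw=np.arctan2(-Y[0],Y[1]); tw=(tw+np.pi/2)%np.pi-np.pi/2
    print("delta",np.round(d,4),"dist",round(np.linalg.norm(d),4),"twist",round(tw,4),"q6",round(s["joint_positions"][5],3),"t",s["t"])
E
python3 - <<'E'
from h import *
print(axes()[1].round(3)); plan(.479,.346,.22,1.7)
# toolbox front-left corner estimates
print(back("top",(415,240),.12),back("top",(415,240),.0))
E
```

```text
[[ 0.93   0.367 -0.   ]
 [ 0.367 -0.93   0.001]
 [ 0.    -0.001 -1.   ]]
delta [ 0.5726 -0.6709  0.0189] dist 0.8822 twist 0.3462 q6 -0.223 t 0.2
[ 0.46522807 -0.05283107  0.12      ] [ 0.47752592 -0.09487097  0.        ]
```

send_rows(deltas=[0.025, -0.03, -0.03, 0.02, -1, 0.05, -0.06, -0.03, 0.04, -1, 0.075, -0.09, -0.03, 0.06, -1, 0.1, -0.12, -0.03, 0.08, -1, 0.125, -0.15, -0.03, 0.1, -1])

```text
t: 0.62
eef_pos: [0.254, -0.301, 0.2686]
tool_rot: [3.112, 0.43, 0.0]
force: [0.2, -1.0, -0.6]
opening: 0.0877
finger_force: 0.0
```

send_rows(deltas=[0.012, -0.038, 0, 0.03, -1, 0.025, -0.075, 0, 0.06, -1, 0.04, -0.11, 0, 0.08, -1, 0.055, -0.145, 0, 0.1, -1, 0.07, -0.18, 0, 0.12, -1])

```text
t: 1.03
eef_pos: [0.2718, -0.109, 0.2687]
tool_rot: [3.132, 0.241, 0.001]
force: [0.9, -1.6, 0.0]
opening: 0.088
finger_force: 0.0
```

```bash
python3 -c "
from h import *
plan(.479,.346,.2,1.7);print(axes()[0]['eef_pos'])"
```

```text
delta [ 0.2744 -0.4179  0.0687] dist 0.5046 twist 0.1241 q6 0.627 t 1.0333
[ 0.27181504 -0.10897625  0.26872662]
```

send_rows(deltas=[0.02, -0.034, 0, 0.03, -1, 0.04, -0.068, 0, 0.06, -1, 0.06, -0.102, 0, 0.09, -1, 0.08, -0.136, 0, 0.12, -1, 0.1, -0.17, 0, 0.124, -1])

```text
t: 1.45
eef_pos: [0.3447, 0.075, 0.2689]
tool_rot: [3.141, 0.048, 0.001]
force: [2.0, -0.4, 0.7]
opening: 0.0881
finger_force: 0.0
```

send_rows(deltas=[0.02, -0.034, 0, 0, -1, 0.04, -0.068, 0, 0, -1, 0.06, -0.102, 0, 0, -1, 0.08, -0.136, 0, 0, -1, 0.1, -0.17, 0.03, 0, -1])

```text
t: 1.87
eef_pos: [0.4384, 0.2434, 0.2464]
tool_rot: [-3.139, -0.052, -0.012]
force: [0.8, -0.5, 1.4]
opening: 0.0883
finger_force: 0.0
```

```bash
python3 -c "
from h import *
plan(.479,.346,.061,1.7);print(axes()[0]['eef_pos'])"
```

```text
delta [ 0.0426 -0.1008  0.186 ] dist 0.2158 twist 0.0034 q6 1.81 t 1.8667
[0.43835001 0.24343514 0.24644879]
```

send_rows(deltas=[0.014, -0.033, 0.01, 0, -1, 0.028, -0.066, 0.02, 0, -1, 0.043, -0.1, 0.04, 0, -1, 0.043, -0.1, 0.07, 0, -1, 0.043, -0.1, 0.09, 0, -1])

```text
t: 2.28
eef_pos: [0.4753, 0.3429, 0.1503]
tool_rot: [3.14, 0.053, -0.004]
force: [-0.4, -0.6, -1.1]
opening: 0.0883
finger_force: 0.0
```

send_rows(deltas=[0, 0, 0, 0, -1, 0, 0, 0, 0, -1])

```text
t: 2.45
eef_pos: [0.4758, 0.3415, 0.1533]
tool_rot: [3.141, 0.05, -0.002]
force: [0.2, -0.5, 0.5]
opening: 0.0882
finger_force: 0.0
```

```bash
cat > shot.py <<'E'
import sys; from h import *
# shot.py name view:cx,cy,w,h,k ...  
out=[]
for a in sys.argv[2:]:
    n,v=a.split(":");cx,cy,w,h,k=map(int,v.split(","))
    im=bot.read_camera(n);x0,y0=cx-w//2,cy-h//2
    c=cv2.resize(im[y0:y0+h,x0:x0+w],None,fx=k,fy=k,interpolation=cv2.INTER_CUBIC)
    for i in range(0,w,10): cv2.putText(c,str(x0+i),(i*k,10),0,.3,(0,255,255),1);cv2.line(c,(i*k,0),(i*k,4),(0,0,255))
    for i in range(0,h,10): cv2.putText(c,str(y0+i),(0,i*k+4),0,.3,(0,255,255),1)
    out.append(c)
cv2.imwrite(f"pics/{sys.argv[1]}.png",np.hstack(out))
E
python3 shot.py g1 top:225,255,80,90,5 side:240,155,80,90,5
python3 -c "
from h import *
plan(.479,.346,.061,1.7);print(axes()[0]['eef_pos'],axes()[0]['force'])"
```

```text
delta [ 0.0022 -0.0041  0.0943] dist 0.0944 twist 0.0018 q6 1.962 t 2.55
[0.47666627 0.34170795 0.15531528] [-1.57852893  0.18419716 -0.81755537]
```

View pics/g1.png

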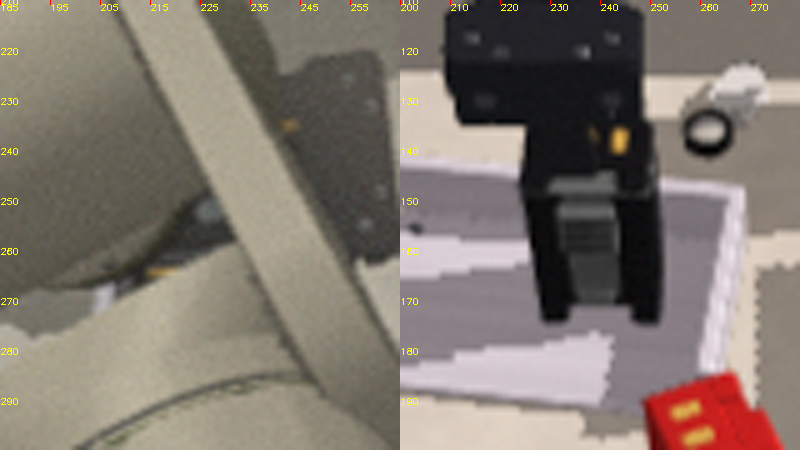

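The side view shows the open fingers straddling the loose pack, with the near finger at about (234,140) in line with the tab at (236,155). Next I'll descend and close.

send_rows(deltas=[0.002, -0.004, 0.025, 0, -1, 0.002, -0.004, 0.05, 0, -1, 0.002, -0.004, 0.075, 0, -1, 0.002, -0.004, 0.094, 0, -1, 0.002, -0.004, 0.094, 0, -1])

```text
t: 2.97
eef_pos: [0.477, 0.345, 0.0577]
tool_rot: [3.14, 0.049, -0.005]
force: [-0.7, 0.3, -0.6]
opening: 0.0885
finger_force: 0.0
```

send_rows(deltas=[0, 0, 0, 0, 0, 0, 0, 0, 0, 0.2, 0, 0, 0, 0, 1, 0, 0, 0, 0, 1, 0, 0, 0, 0, 1])

```text
t: 3.38
eef_pos: [0.4782, 0.3459, 0.0605]
tool_rot: [-3.141, -0.05, -0.002]
force: [0.3, 0.9, 0.2]
opening: 0.0568
finger_force: 0.0
```

send_rows(deltas=[0, 0, 0, 0, 1, 0, 0, 0, 0, 1, 0, 0, 0, 0, 1])

```text
t: 3.63
eef_pos: [0.4782, 0.3463, 0.0602]
tool_rot: [-3.14, -0.049, -0.002]
force: [-1.1, 0.4, 4.0]
opening: 0.0375
finger_force: 29.9
```

send_rows(deltas=[0, 0, 0, 0.03, 1, 0, 0, 0, 0.06, 1, 0, 0, 0, 0.09, 1, 0, 0, 0, 0.12, 1, 0, 0, 0, 0.134, 1])

```text
t: 4.05
eef_pos: [0.4785, 0.3458, 0.0601]
tool_rot: [-3.137, 0.162, -0.003]
force: [2.7, 0.3, 4.4]
opening: 0.0378
finger_force: 29.9
```

send_rows(deltas=[0.004, -0.002, 0, 0, 1, 0.008, -0.005, 0, 0, 1, 0.012, -0.008, 0, 0, 1, 0.016, -0.011, 0, 0, 1, 0.02, -0.014, 0, 0, 1])

```text
t: 4.47
eef_pos: [0.4981, 0.3574, 0.0601]
tool_rot: [3.136, -0.159, -0.006]
force: [-6.4, -2.7, 10.3]
opening: 0.0376
finger_force: 29.9
```

```bash
python3 -c "
from h import *
plan(.504,.3615,.061,-6);s=axes()[0];print(s['eef_pos'],s['force'],s['torque'],s['opening'])"
```

```text
delta [ 0.0055 -0.0047 -0.0009] dist 0.0073 twist 0.0033 q6 2.104 t 4.4667
[0.49806763 0.35740942 0.06014129] [-6.42578719 -2.699788   10.25057453] [-0.73531349  1.10203316 -0.09781679] 0.037626889667780675
```

send_rows(deltas=[0.001, 0, 0, 0, 1, 0.002, 0, 0, 0, 1, 0.003, 0, 0, 0, 1, 0.004, 0, 0, 0, 1, 0.005, 0, 0, 0, 1])

```text
t: 4.88
eef_pos: [0.5026, 0.3577, 0.0605]
tool_rot: [-3.138, 0.159, 0.006]
force: [-12.3, -0.7, 16.9]
opening: 0.0375
finger_force: 29.9
```

send_rows(deltas=[0.001, 0, 0, 0, 1, 0.002, 0, 0, 0, 1, 0.002, 0, 0, 0, 1])

```text
t: 5.13
eef_pos: [0.5046, 0.3575, 0.0607]
tool_rot: [-3.137, 0.159, 0.006]
force: [-12.3, -0.1, 17.0]
opening: 0.0376
finger_force: 30.0
```

send_rows(deltas=[0, -0.001, 0, 0, 1, 0, -0.002, 0, 0, 1, 0, -0.003, 0, 0, 1, 0, -0.004, 0, 0, 1])

```text
t: 5.47
eef_pos: [0.5059, 0.36, 0.0605]
tool_rot: [3.135, -0.159, -0.003]
force: [-6.1, -8.3, 13.9]
opening: 0.0377
finger_force: 30.0
```

send_rows(deltas=[0, 0, -0.001, 0, 1, 0, -0.001, -0.001, 0, 1, 0, -0.002, -0.001, 0, 1, 0, -0.003, -0.001, 0, 1])

```text
t: 5.8
eef_pos: [0.5067, 0.3627, 0.0606]
tool_rot: [3.134, -0.159, -0.002]
force: [-3.0, -12.9, 8.8]
opening: 0.0373
finger_force: 30.0
```

send_rows(deltas=[0.001, 0, 0, 0, 1, 0.002, 0, 0, 0, 1, 0.003, 0, 0, 0, 1])

```text
t: 6.05
eef_pos: [0.5077, 0.3626, 0.0607]
tool_rot: [3.134, -0.158, -0.01]
force: [-15.1, -8.9, 16.5]
opening: 0.0373
finger_force: 30.0
```

send_rows(deltas=[0, -0.001, 0, 0, 1, 0, -0.002, 0, 0, 1, 0, -0.002, 0, 0, 1])

```text
t: 6.3
eef_pos: [0.5079, 0.3628, 0.0608]
tool_rot: [3.13, -0.158, -0.011]
force: [-15.1, -20.2, 18.9]
opening: 0.0373
finger_force: 30.0
```

send_rows(deltas=[0.001, 0, 0, 0, 1, 0.002, 0, 0, 0, 1, 0.002, 0, 0, 0, 1])

```text
t: 6.55
eef_pos: [0.5093, 0.3628, 0.0608]
tool_rot: [3.13, -0.158, -0.013]
force: [-18.0, -19.7, 20.7]
opening: 0.0368
finger_force: 30.0
```

```bash
python3 shot.py g2 side:245,150,100,90,7; python3 -c "
from h import *
s,r=axes();print(s,r.round(4))"
```

```text
{'t': 6.6, 'joint_positions': array([ 0.43290773,  0.71282089,  1.35769806, -0.00307965,  1.0821312 ,
        2.10633874]), 'dq': array([ 0.00155911, -0.00056552,  0.00106552, -0.00012705, -0.00030604,
       -0.00022946]), 'joint_efforts': array([ 3.08359824e+00, -4.48827338e+01, -2.70582604e+01,  2.21651316e+00,
       -6.18726745e+00, -1.33375847e-02]), 'eef_pos': array([0.50929767, 0.3627459 , 0.06077295]), 'tool_rot': array([ 3.13000802, -0.15847279, -0.01335757]), 'force': array([-18.81758399, -19.16256196,  19.87197076]), 'torque': array([-3.28662626,  3.01745208, -0.03551332]), 'finger_force': 29.99614891363308, 'opening': 0.03736476353824888} [[ 0.9949 -0.101  -0.0089]
 [-0.101  -0.9949 -0.0071]
 [-0.0081  0.008  -0.9999]]
```

View pics/g2.png

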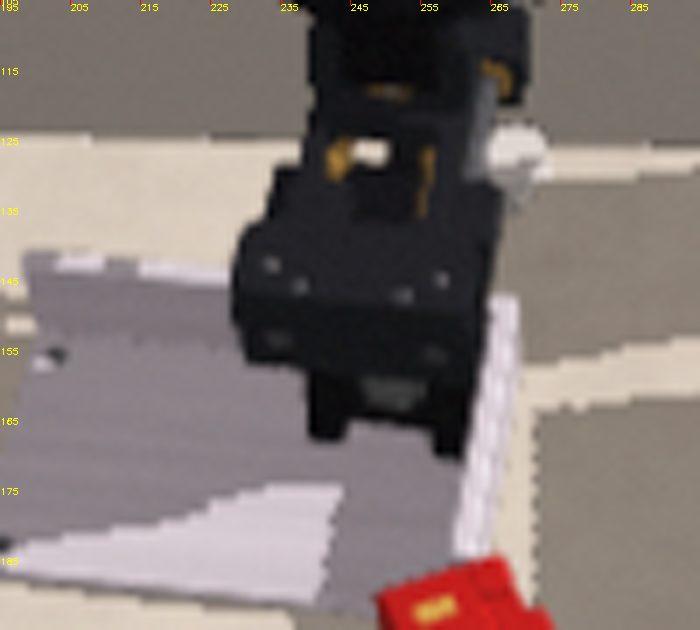

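send_rows(deltas=[-0.0015, 0.001, 0, 0, 1, -0.0025, 0.002, 0, 0, 1, -0.0025, 0.002, 0, 0, 1])

```text
t: 6.85
eef_pos: [0.5086, 0.3624, 0.0607]
tool_rot: [3.135, -0.16, -0.004]
force: [-5.6, -8.5, 10.0]
opening: 0.0373
finger_force: 30.0
```

send_rows(deltas=[0, 0, 0, 0, 0.4, 0, 0, 0, 0, 0.2, 0, 0, 0, 0, 0, 0, 0, 0, 0, -0.5, 0, 0, 0, 0, -1])

```text
t: 7.27
eef_pos: [0.5092, 0.3637, 0.0601]
tool_rot: [-3.137, 0.16, 0.001]
force: [0.6, 0.3, 0.4]
opening: 0.0554
finger_force: 0.2
```

send_rows(deltas=[0, 0, 0, 0, -1, 0, 0, 0, 0, -1, 0, 0, -0.02, 0, -1, 0, 0, -0.06, 0, -1, 0, 0, -0.1, 0, -1])

```text
t: 7.68
eef_pos: [0.5087, 0.3635, 0.1607]
tool_rot: [3.136, -0.16, -0.004]
force: [0.8, 0.4, 0.7]
opening: 0.0872
finger_force: 0.0
```

```bash
python3 -c "
from h import *
# bay pack: mid, grasp at 24 mm above mid along pack z, TCP 19 mm below
q=(.48,.0263,.2481);a=q[2]
r,t=pose(.48,.0263,.073,a,np.pi/6)
g=r.apply([0,0,.024])+t;print('grasp',g)
plan(g[0],g[1],.2,14.2);print(axes()[0]['eef_pos'])"
```

```text
grasp [0.46836743 0.02335325 0.09378461]
delta [-0.0055  0.3425 -0.0389] dist 0.3447 twist -0.3499 q6 2.106 t 7.6833
[0.50866582 0.36345712 0.16069026]
```

send_rows(deltas=[0, 0.01, -0.04, -0.03, -1, 0, 0.045, -0.04, -0.08, -1, 0, 0.08, -0.04, -0.13, -1, 0, 0.12, -0.04, -0.18, -1, 0, 0.16, -0.04, -0.23, -1])

```text
t: 8.1
eef_pos: [0.4925, 0.2033, 0.2006]
tool_rot: [-3.135, -0.206, -0.001]
force: [0.2, 0.4, 0.4]
opening: 0.0884
finger_force: 0.0
```

```bash
python3 shot.py g3 side:245,155,70,75,6 side:228,285,60,75,6;python3 -c "
from h import *
plan(.468,.0233,.2,14.2)"
```

```text
delta [-0.0469  0.1728  0.0009] dist 0.1791 twist -0.1228 q6 1.612 t 8.2
```

View pics/g3.png

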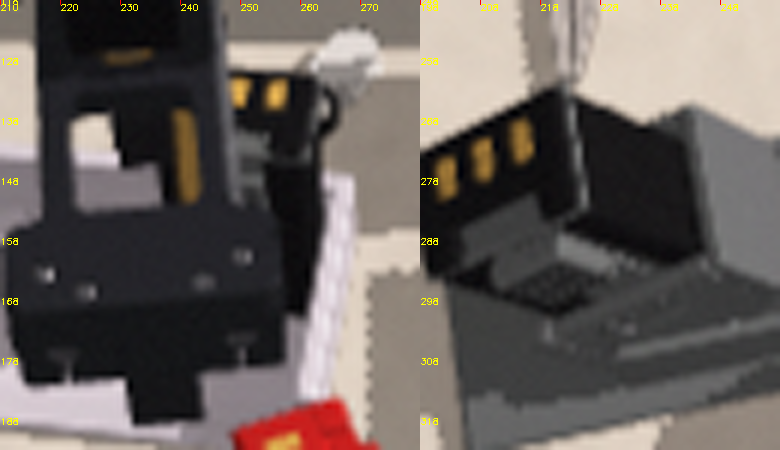

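The first pack stands upright by the far fence, with its right side at about x=262 px. I'll check the gap from above once the arm is clear, and move to the charger now.

send_rows(deltas=[-0.01, 0.036, 0, -0.03, -1, -0.02, 0.072, 0, -0.06, -1, -0.03, 0.108, 0, -0.09, -1, -0.04, 0.144, 0, -0.123, -1, -0.047, 0.172, 0, -0.123, -1])

```text
t: 8.62
eef_pos: [0.4681, 0.0264, 0.2007]
tool_rot: [3.117, 0.395, 0.001]
force: [1.0, 1.0, -0.5]
opening: 0.0882
finger_force: 0.0
```

send_rows(deltas=[0, 0, 0.02, 0, -1, 0, 0, 0.02, 0, -1])

```text
t: 8.78
eef_pos: [0.4675, 0.0274, 0.1784]
tool_rot: [-3.116, -0.389, 0.005]
force: [-0.2, 0.3, -1.2]
opening: 0.088
finger_force: 0.0
```

```bash
python3 shot.py g4 top:228,258,60,75,6 side:225,280,70,75,6;python3 -c "
from h import *
plan(.468,.0233,.075,14.2)
s,r=axes();print(proj('side',s['eef_pos']),s['eef_pos'])
# finger tips positions (pad faces) and proj
for b in(-1,1): print(proj('side',s['eef_pos']+r[:,1]*b*.044))"
```

```text
delta [-0.0016  0.0051  0.1055] dist 0.1057 twist 0.0033 q6 1.13 t 8.8833
[[213.07128822 256.89593837]] [0.46842471 0.02855016 0.18055154]
[[209.15079225 233.7514533 ]]
[[217.27126319 281.69031618]]
```

View pics/g4.png

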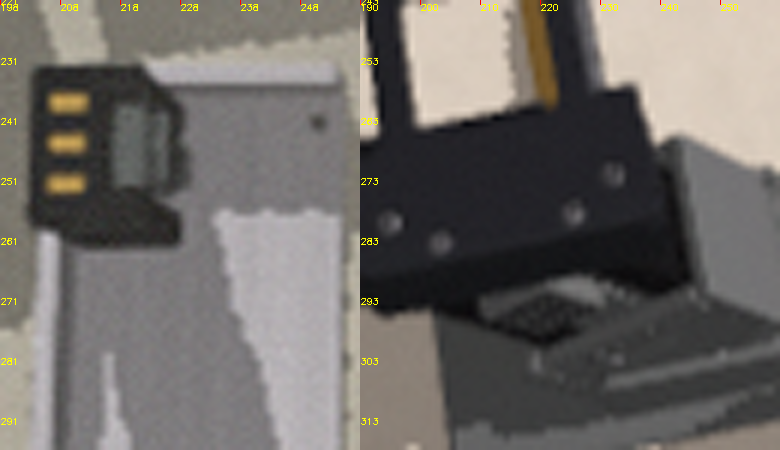

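The top view shows pack 1 square in the corner: its left edge is along the left fence at x≈203 px and its back edge is at the far fence at y≈231. The side view shows the gripper centred over the leaning pack's tab at about (218,296). Next I'll descend and pinch.

send_rows(deltas=[-0.001, 0.005, 0.03, 0, -1, -0.001, 0.005, 0.06, 0, -1, -0.001, 0.005, 0.085, 0, -1, -0.001, 0.005, 0.102, 0, -1, -0.001, 0.005, 0.102, 0, -1])

```text
t: 9.3
eef_pos: [0.4676, 0.0241, 0.0764]
tool_rot: [-3.115, -0.395, 0.007]
force: [-0.5, -1.0, -0.0]
opening: 0.0887
finger_force: 0.0
```

send_rows(deltas=[0, 0, 0, 0, 0, 0, 0, 0, 0, 0, 0, 0, 0, 0, 0.05, 0, 0, 0, 0, 0.05, 0, 0, 0, 0, 0.05])

```text
t: 9.72
eef_pos: [0.469, 0.0228, 0.0793]
tool_rot: [3.116, 0.393, 0.002]
force: [-0.8, 1.1, 0.5]
opening: 0.057
finger_force: 0.0
```

```bash
python3 shot.py g5 side:220,285,80,80,7;python3 -c "
from h import *
plan(.468,.0233,.078,14.2)
s,r=axes();print(s['eef_pos'],s['force'])"
```

```text
delta [-0.0007 -0.0007  0.0011] dist 0.0015 twist 0.003 q6 1.118 t 9.7667
[0.46885295 0.0227628  0.07908434] [ 0.45306164 -0.19709597 -0.34227507]
```

View pics/g5.png

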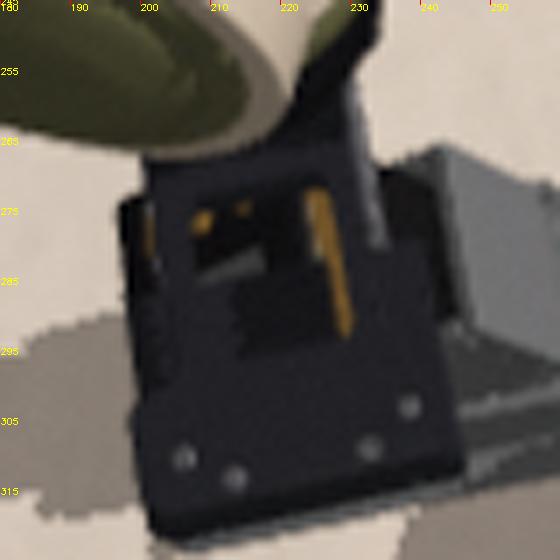

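The gripper hides the pack, but its pose matches the plan. I have used all 10 views, so from here I'll rely on numbers only. Closing now.

send_rows(deltas=[0, 0, 0, 0, 1, 0, 0, 0, 0, 1, 0, 0, 0, 0, 1, 0, 0, 0, 0, 1, 0, 0, 0, 0, 1])

```text
t: 10.18
eef_pos: [0.4688, 0.0229, 0.0787]
tool_rot: [-3.117, -0.393, -0.001]
force: [-0.5, 1.3, 4.1]
opening: 0.0395
finger_force: 30.0
```

send_rows(deltas=[0, 0, 0, 0, 1])

```text
t: 10.27
eef_pos: [0.4688, 0.0228, 0.0787]
tool_rot: [-3.117, -0.393, -0.001]
force: [0.9, 2.4, 4.1]
opening: 0.0396
finger_force: 30.0
```

send_rows(deltas=[-0.0015, 0, -0.0026, 0, 1, -0.003, 0, -0.0052, 0, 1, -0.005, 0, -0.0087, 0, 1, -0.0075, 0, -0.013, 0, 1, -0.01, 0, -0.0173, 0, 1])

```text
t: 10.68
eef_pos: [0.4584, 0.0202, 0.096]
tool_rot: [-3.117, -0.393, 0.001]
force: [3.2, 1.7, -5.8]
opening: 0.0398
finger_force: 30.0
```

send_rows(deltas=[-0.003, 0, -0.0052, 0, 1, -0.006, 0, -0.0104, 0, 1, -0.009, 0, -0.0156, 0, 1, -0.012, 0, -0.0208, 0, 1, -0.015, 0, -0.026, 0, 1])

```text
t: 11.1
eef_pos: [0.4436, 0.0165, 0.1222]
tool_rot: [-3.117, -0.393, 0.002]
force: [0.7, -0.9, -5.2]
opening: 0.0393
finger_force: 30.0
```

send_rows(deltas=[-0.003, 0, -0.0052, 0, 1, -0.006, 0, -0.0104, 0, 1, -0.009, 0, -0.02, 0, 1, -0.012, 0, -0.04, 0, 1, -0.012, 0, -0.06, 0, 1])

```text
t: 11.52
eef_pos: [0.4317, 0.0136, 0.1827]
tool_rot: [-3.116, -0.393, 0.003]
force: [0.7, -0.6, -6.0]
opening: 0.0396
finger_force: 30.0
```

```bash
python3 -c "
from h import *
plan(.409,.369,.2,-6)"
```

```text
delta [ 0.0661 -0.35   -0.0172] dist 0.3566 twist 0.3555 q6 1.079 t 11.5167
```

send_rows(deltas=[0.005, -0.025, -0.01, 0.03, 1, 0.012, -0.06, -0.018, 0.07, 1, 0.018, -0.095, -0.018, 0.11, 1, 0.025, -0.13, -0.018, 0.15, 1, 0.031, -0.165, -0.018, 0.19, 1])

```text
t: 11.93
eef_pos: [0.4213, 0.1826, 0.2006]
tool_rot: [-3.14, -0.092, -0.001]
force: [1.0, -0.2, -5.9]
opening: 0.0394
finger_force: 30.0
```

```bash
python3 -c "
from h import *
plan(.409,.369,.2,-6);print(axes()[0]['opening'])"
```

```text
delta [-0.0014 -0.1868  0.0006] dist 0.1868 twist 0.1631 q6 1.665 t 11.9333
0.039429952796998013
```

send_rows(deltas=[0, -0.035, 0, 0.03, 1, 0, -0.075, 0, 0.07, 1, 0, -0.115, 0, 0.11, 1, -0.001, -0.15, 0, 0.15, 1, -0.001, -0.18, 0, 0.163, 1])

```text
t: 12.35
eef_pos: [0.4088, 0.3629, 0.2003]
tool_rot: [-3.137, 0.162, 0.001]
force: [0.4, 0.7, -4.7]
opening: 0.0392
finger_force: 30.0
```

send_rows(deltas=[0, 0, 0, 0, 1, 0, 0, 0, 0, 1])

```text
t: 12.52
eef_pos: [0.4092, 0.3616, 0.1998]
tool_rot: [3.137, -0.157, -0.001]
force: [1.3, -1.8, -5.4]
opening: 0.0392
finger_force: 30.0
```

```bash
cat > gold.py <<'E'
from h import *
# gold contact blobs in both views + steel fence check
for n in("side","top"):
    im=bot.read_camera(n);h=cv2.cvtColor(im,cv2.COLOR_BGR2HSV)
    m=cv2.inRange(h,(13,90,110),(30,255,255))
    k,l,st,c=cv2.connectedComponentsWithStats(m)
    print(n,[(c[i].round(1).tolist(),int(st[i,4])) for i in range(1,k) if st[i,4]>4])
E
python3 gold.py; python3 -c "
from h import *
plan(.409,.369,.095,-6);s,r=axes();print(s['opening'],r.round(3))"
```

```text
side [([181.2, 72.4], 12), ([243.1, 132.1], 14), ([249.3, 132.9], 14), ([255.6, 133.2], 14), ([312.4, 133.0], 5), ([256.7, 191.6], 12), ([258.9, 196.9], 12), ([261.4, 202.4], 14)]
top [([443.8, 140.8], 42), ([293.4, 220.1], 14), ([287.5, 223.1], 15), ([281.8, 226.3], 14), ([209.0, 237.9], 19), ([210.3, 244.0], 7)]
delta [-0.0017 -0.0089  0.1049] dist 0.1053 twist 0.0024 q6 2.179 t 12.6167
0.03947230216362789 [[ 0.995 -0.102 -0.   ]
 [-0.102 -0.995 -0.001]
 [-0.     0.001 -1.   ]]
```

```bash
python3 - <<'E'
from h import *
c0=back("side",(237.05,137.4),.106);c1=back("side",(249.3,132.9),.106)
o=R.from_euler("z",-1.7,degrees=True).apply(c0-[.4784,.3453,.106]);print(c0,c1,o)
for o in(o,np.array([0,.008,0])): print("pack1 centre",c1-R.from_euler("z",-6,degrees=True).apply(o))
a=back("side",(243.1,132.1),.106);b=back("side",(255.6,133.2),.106);print("yaw",np.degrees(np.arctan2(*(b-a)[1::-1])))
E
```

```text
[0.47794219 0.3555619  0.106     ] [0.50404141 0.36944843 0.106     ] [-1.53175622e-04  1.02709643e-02 -1.38777878e-17]
pack1 centre [0.50312014 0.35921772 0.106     ]
pack1 centre [0.50320518 0.36149226 0.106     ]
yaw -5.482706311241626
```

send_rows(deltas=[-0.008, -0.008, 0.02, 0, 1, -0.008, -0.008, 0.05, 0, 1, -0.008, -0.008, 0.08, 0, 1, -0.008, -0.008, 0.11, 0, 1, -0.008, -0.008, 0.12, 0, 1])

```text
t: 13.03
eef_pos: [0.4014, 0.3673, 0.0764]
tool_rot: [3.134, -0.163, -0.008]
force: [-0.9, -0.2, -7.1]
opening: 0.0392
finger_force: 30.0
```

send_rows(deltas=[0, 0, 0.001, 0, 1, 0, 0, 0.002, 0, 1, 0, 0, 0.003, 0, 1, 0, 0, 0.003, 0, 1])

```text
t: 13.37
eef_pos: [0.4035, 0.3698, 0.0784]
tool_rot: [-3.136, 0.161, -0.004]
force: [-0.0, -1.1, -6.6]
opening: 0.0389
finger_force: 30.0
```

send_rows(deltas=[0.002, 0, 0.001, 0, 1, 0.004, 0, 0.002, 0, 1, 0.006, 0, 0.003, 0, 1, 0.008, 0, 0.004, 0, 1, 0.008, 0, 0.004, 0, 1])

```text
t: 13.78
eef_pos: [0.4111, 0.3686, 0.0726]
tool_rot: [3.137, -0.161, 0.0]
force: [-0.3, -0.7, -5.7]
opening: 0.0396
finger_force: 30.0
```

send_rows(deltas=[0.001, 0, 0, 0, 1, 0.002, 0, 0, 0, 1, 0.003, 0, 0, 0, 1, 0.004, 0, 0, 0, 1, 0.004, 0, 0, 0, 1])

```text
t: 14.2
eef_pos: [0.4149, 0.3683, 0.0729]
tool_rot: [-3.137, 0.161, -0.0]
force: [-0.4, -0.1, -5.5]
opening: 0.0391
finger_force: 30.0
```

send_rows(deltas=[0.001, 0, 0, 0, 1, 0.002, 0, 0, 0, 1, 0.003, 0, 0, 0, 1, 0.004, 0, 0, 0, 1, 0.004, 0, 0, 0, 1])

```text
t: 14.62
eef_pos: [0.4184, 0.3679, 0.0727]
tool_rot: [3.137, -0.16, -0.002]
force: [-4.0, 0.0, -3.9]
opening: 0.0396
finger_force: 30.0
```

send_rows(deltas=[0.001, 0, 0, 0, 1, 0.002, 0, 0, 0, 1, 0.003, 0, 0, 0, 1, 0.003, 0, 0, 0, 1])

```text
t: 14.95
eef_pos: [0.4199, 0.3677, 0.0726]
tool_rot: [3.137, -0.16, -0.006]
force: [-12.1, 1.4, 0.1]
opening: 0.0395
finger_force: 30.0
```

send_rows(deltas=[0.0025, 0, -0.0025, 0, 1, 0.005, 0, -0.005, 0, 1, 0.0075, 0, -0.0075, 0, 1, 0.0103, 0, -0.0097, 0, 1])

```text
t: 15.28
eef_pos: [0.4304, 0.3663, 0.0815]
tool_rot: [3.136, -0.16, -0.007]
force: [-8.0, 1.5, -8.4]
opening: 0.0396
finger_force: 30.0
```

send_rows(deltas=[0.0029, 0, -0.0021, 0, 1, 0.0057, 0, -0.0042, 0, 1, 0.0088, 0, -0.0061, 0, 1, 0.0118, 0, -0.0079, 0, 1])

```text
t: 15.62
eef_pos: [0.4418, 0.365, 0.0892]
tool_rot: [3.136, -0.16, -0.008]
force: [-8.2, 0.4, -7.7]
opening: 0.0394
finger_force: 30.0
```

send_rows(deltas=[0.0032, 0, -0.0016, 0, 1, 0.0064, 0, -0.0031, 0, 1, 0.0097, 0, -0.0044, 0, 1])

```text
t: 15.87
eef_pos: [0.4513, 0.364, 0.0935]
tool_rot: [3.135, -0.16, -0.009]
force: [-8.9, 1.1, -8.4]
opening: 0.0395
finger_force: 30.0
```

```bash
python3 gold.py
```

```text
side [([212.9, 114.9], 8), ([246.0, 132.0], 13), ([252.4, 132.8], 15), ([258.8, 133.5], 13), ([321.9, 134.4], 9), ([256.7, 191.6], 12), ([259.0, 197.0], 13), ([261.4, 202.4], 14)]
top [([443.8, 140.9], 41), ([293.4, 220.1], 14), ([287.5, 223.0], 14), ([281.7, 226.4], 15)]
```

```bash
python3 - <<'E'
from h import *
x=np.array([.9945,-.1045,0])
print("fence inner top:",[back("top",(u,235.3-.45),.041)@x for u in(209.3,230,254)])
print("pack1 back top at g4:",back("top",(203.5,231.5),.106)@x,back("top",(221,231.5),.106)@x)
print("mid pack1 x now",back("side",(252.4,132.8),.106)@x,"then",back("side",(249.3,132.9),.106)@x)
# fence line in side view: scan bright fence columns at a few rows
im=bot.read_camera("side");g=cv2.cvtColor(im,cv2.COLOR_BGR2GRAY)
for r in(155,160,165,170,175): print(r,g[r,255:280].tolist())
E
```

```text
fence inner top: [np.float64(0.49133383115227647), np.float64(0.49127787095572206), np.float64(0.49121302145206086)]
pack1 back top at g4: 0.4884720613066987 0.48842688551354574
mid pack1 x now 0.46940942389602053 then 0.46266182236374975
155 [47, 43, 11, 13, 14, 15, 15, 14, 43, 126, 202, 214, 226, 191, 158, 131, 131, 131, 131, 132, 131, 131, 131, 130, 131]
160 [49, 14, 11, 12, 13, 14, 12, 27, 112, 207, 217, 230, 203, 212, 197, 209, 210, 209, 207, 205, 203, 203, 203, 204, 203]
165 [21, 13, 14, 12, 12, 12, 24, 109, 205, 215, 223, 199, 203, 193, 208, 201, 166, 129, 128, 129, 130, 129, 131, 133, 131]
170 [126, 120, 95, 61, 41, 36, 112, 209, 214, 222, 191, 198, 197, 207, 207, 192, 131, 131, 131, 131, 131, 130, 131, 130, 130]
175 [127, 128, 129, 129, 126, 143, 208, 211, 214, 203, 200, 202, 207, 208, 209, 203, 168, 134, 135, 134, 133, 130, 130, 132, 130]
```

```bash
python3 - <<'E'
from h import *
x=np.array([.9945,-.1045,0])
for p in((263,160),(262,165),(261.3,170),(260.2,175)): print(back("side",p,.041)@x)
print(axes()[0]['force'])
E
```

```text
0.4943013249212801
0.4941189360808454
0.49461575191359786
0.4942102317491892
[-5.82640247  0.60640187 -7.61131391]
```

send_rows(deltas=[0.002, 0, -0.001, 0, 1, 0.004, 0, -0.002, 0, 1, 0.006, 0, -0.002, 0, 1, 0.006, 0, -0.002, 0, 1])

```text
t: 16.35
eef_pos: [0.4575, 0.3633, 0.0955]
tool_rot: [3.136, -0.161, -0.009]
force: [-8.4, 0.6, -8.4]
opening: 0.0396
finger_force: 30.0
```

send_rows(deltas=[0.001, 0, 0, 0, 1, 0.002, 0, 0, 0, 1, 0.003, 0, 0, 0, 1, 0.003, 0, 0, 0, 1])

```text
t: 16.68
eef_pos: [0.4603, 0.363, 0.0953]
tool_rot: [3.135, -0.161, -0.009]
force: [-8.1, 0.8, -7.0]
opening: 0.0397
finger_force: 30.0
```

```bash
python3 gold.py; python3 -c "
from h import *
s,r=axes();print(s['torque'],s['force'],r.round(3),s['eef_pos'])"
```

```text
side [([217.0, 114.2], 6), ([311.2, 121.0], 6), ([245.9, 131.9], 14), ([252.0, 133.0], 13), ([258.4, 133.3], 14), ([323.0, 133.5], 8), ([319.8, 135.2], 5), ([256.7, 191.6], 12), ([258.9, 196.9], 12), ([261.4, 202.4], 14)]
top [([443.8, 140.9], 41), ([293.4, 220.1], 14), ([287.5, 223.1], 15), ([281.7, 226.4], 15)]
[ 0.19211431  1.82413596 -0.08372857] [-8.26844029  0.73504536 -7.95885489] [[ 0.995 -0.102 -0.006]
 [-0.102 -0.995 -0.002]
 [-0.005  0.002 -1.   ]] [0.4602676  0.3630347  0.09537494]
```

send_rows(deltas=[0.001, 0, 0, 0, 1, 0.002, 0, 0, 0, 1, 0.003, 0, 0, 0, 1, 0.003, 0, 0, 0, 1])

```text
t: 17.12
eef_pos: [0.4633, 0.3627, 0.0954]
tool_rot: [3.135, -0.161, -0.009]
force: [-8.4, 0.1, -7.5]
opening: 0.0394
finger_force: 30.0
```

send_rows(deltas=[-0.001, 0, 0.005, 0, 1, -0.001, 0, 0.01, 0, 1, -0.001, 0, 0.015, 0, 1, -0.001, 0, 0.02, 0, 1, -0.001, 0, 0.024, 0, 1])

```text
t: 17.53
eef_pos: [0.4628, 0.3632, 0.0723]
tool_rot: [3.137, -0.161, -0.005]
force: [-10.2, 1.0, -0.5]
opening: 0.0397
finger_force: 30.0
```

send_rows(deltas=[0, 0, 0.001, 0, 1, 0, 0, 0.002, 0, 1, 0, 0, 0.003, 0, 1, 0, 0, 0.004, 0, 1, 0, 0, 0.005, 0, 1])

```text
t: 17.95
eef_pos: [0.4628, 0.3633, 0.0676]
tool_rot: [3.137, -0.16, -0.005]
force: [-10.5, 0.6, -0.1]
opening: 0.0397
finger_force: 30.0
```

send_rows(deltas=[0, 0, 0.001, 0, 1, 0, 0, 0.002, 0, 1, 0, 0, 0.003, 0, 1, 0, 0, 0.003, 0, 1])

```text
t: 18.28
eef_pos: [0.4628, 0.3633, 0.0645]
tool_rot: [3.137, -0.161, -0.005]
force: [-8.7, 1.3, -2.0]
opening: 0.0399
finger_force: 30.0
```

send_rows(deltas=[0, 0, 0.001, 0, 1, 0, 0, 0.002, 0, 1, 0, 0, 0.003, 0, 1, 0, 0, 0.003, 0, 1])

```text
t: 18.62
eef_pos: [0.4628, 0.3633, 0.0615]
tool_rot: [3.137, -0.161, -0.005]
force: [-9.1, 1.7, -2.5]
opening: 0.0398
finger_force: 30.0
```

```bash
python3 gold.py; python3 - <<'E'
from h import *
im=bot.read_camera("side");g=cv2.cvtColor(im,cv2.COLOR_BGR2GRAY)
for r in range(150,188,2): print(r,' '.join('%3d'%v for v in g[r,205:270:1]))
E
```

```text
side [([220.3, 126.0], 7), ([311.8, 132.2], 8), ([244.4, 132.2], 9), ([250.6, 132.9], 15), ([256.9, 133.4], 11), ([321.7, 134.3], 13), ([256.7, 191.6], 12), ([258.9, 196.9], 12), ([261.4, 202.4], 14)]
top [([443.7, 140.8], 40), ([293.4, 220.1], 14), ([287.5, 223.1], 15), ([281.8, 226.3], 14)]
150  21  21  22  22  22  21  18  19  21  21  21  19  22  21  20  22  21  22  20  20  22  20  20  22  19  20  22  19  23  22  22  24  29  32  31  14  11  14  26  47  37  44  44  41  43  42  39  42  46  55  55  12  11  12  11  13  15  19  19  47 133 202 210 211 142
152  94  52  19  21  25  36  37  36  27  20  21  21  22  21  23  19  21  23  21  22  20  22  20  22  20  21  21  21  21  20  21  21  24  29  31  15  10  12  23  42  36  36  34  38  44  43  42  43  40  62  81  12  14  13  16  14  17  20  20  91 194 205 207 191 142
154 124  92  20  21  23  23  29  29  25  20  20  20  22  20  23  18  22  20  21  19  20  22  23  23  20  24  24  34  34  32  26  21  20  26  29  21  13  13  20  35  33  35  38  34  39  36  39  45  43  58  77  10  10  13  11  10  13  18  27 107 202 211 219 184 156
156 131 126  9
[... 3509 characters left out ...]
 207 208 208 208 208 207 208 208 208 207 207 206 207 207 193 132 130 131 131 130 130 130 129 130 129 128 130 128 130 130 130 129 151 211 216 225 199 207 192 208 208 208 208
184 203 203 203 202 203 203 201 202 202 201 201 201 200 201 203 202 203 202 203 203 202 201 202 203 203 203 202 203 203 203 204 204 204 204 205 196 163 129 129 130 129 130 129 128 128 130 130 131 131 129 129 128 130 129 138 161 170 183 169 160 137 150 183 208 207
186 206 208 208 206 203 203 202 203 203 201 203 202 202 201 202 200 200 199 200 200 200 200 200 201 199 200 200 200 201 199 201 201 201 201 202 196 163 128 129 129 129 128 129 129 130 128 129 128 128 128 123 109 111 106  85  84  79  76  79  81  80  84 121 182 208
```

```bash
python3 - <<'E'
from h import *
# tray frame guess: pack1 centre; yaw -6
for c,nm in(((.505,.3615),"p1"),((.505-.0557,.3615+.0059),"p2")):
    r,t=pose(c[0],c[1],.056,np.radians(-6))
    for z in(-.05,-.04,-.03,0,.05):
        print(nm,z,proj("side",r.apply([[-.028,-.02,z],[.028,-.02,z]])+t).round(1).tolist())
s,_=axes();print(s['force'],s['torque'],s['eef_pos'])
E
```

```text
p1 -0.05 [[238.8, 169.6], [262.1, 172.0]]
p1 -0.04 [[238.5, 167.0], [262.0, 169.4]]
p1 -0.03 [[238.2, 164.3], [261.9, 166.7]]
p1 0 [[237.2, 156.0], [261.5, 158.4]]
p1 0.05 [[235.4, 141.2], [260.8, 143.6]]
p2 -0.05 [[215.7, 167.3], [238.8, 169.6]]
p2 -0.04 [[215.2, 164.7], [238.5, 167.0]]
p2 -0.03 [[214.6, 162.0], [238.2, 164.3]]
p2 0 [[213.0, 153.6], [237.2, 156.0]]
p2 0.05 [[210.1, 138.7], [235.4, 141.1]]
[-10.16305137   1.4105619   -1.66125039] [ 0.1967068   1.60385943 -0.16827122] [0.46277388 0.3632574  0.06144098]
```

send_rows(deltas=[0, 0, 0.001, 0, 1, 0, 0, 0.002, 0, 1, 0, 0, 0.002, 0, 1])

```text
t: 19.02
eef_pos: [0.4629, 0.3634, 0.0613]
tool_rot: [3.137, -0.16, -0.004]
force: [-15.8, -3.1, 14.4]
opening: 0.0397
finger_force: 30.0
```

send_rows(deltas=[0, 0, 0.001, 0, 1, 0, 0, 0.002, 0, 1, 0, 0, 0.002, 0, 1])

```text
t: 19.27
eef_pos: [0.4631, 0.3634, 0.0612]
tool_rot: [3.137, -0.16, -0.002]
force: [-21.0, -6.6, 30.3]
opening: 0.0397
finger_force: 30.0
```

send_rows(deltas=[0, 0, -0.001, 0, 1, -0.0005, 0, -0.0025, 0, 1, -0.001, 0, -0.003, 0, 1])

```text
t: 19.52
eef_pos: [0.4628, 0.3633, 0.0613]
tool_rot: [3.137, -0.16, -0.001]
force: [-2.8, 0.1, -4.1]
opening: 0.0399
finger_force: 30.0
```

send_rows(deltas=[0, -0.001, 0, 0, 1, 0, -0.002, 0, 0, 1, 0, -0.003, 0, 0, 1, 0, -0.004, 0, 0, 1, 0, -0.004, 0, 0, 1])

```text
t: 19.93
eef_pos: [0.4632, 0.366, 0.0613]
tool_rot: [3.134, -0.16, -0.003]
force: [-8.3, -8.7, 5.9]
opening: 0.0396
finger_force: 30.0
```

send_rows(deltas=[0, 0, -0.001, 0, 1, 0, -0.001, -0.001, 0, 1, 0, -0.002, -0.001, 0, 1, 0, -0.003, -0.001, 0, 1])

```text
t: 20.27
eef_pos: [0.4632, 0.3664, 0.0615]
tool_rot: [3.128, -0.159, -0.006]
force: [-8.5, -27.3, 8.5]
opening: 0.0395
finger_force: 30.0
```

send_rows(deltas=[0, -0.001, 0, 0, 1, 0, -0.002, 0, 0, 1, 0, -0.002, 0, 0, 1])

```text
t: 20.52
eef_pos: [0.4632, 0.3666, 0.0616]
tool_rot: [3.124, -0.159, -0.009]
force: [-10.4, -33.6, 11.6]
opening: 0.0395
finger_force: 30.0
```

send_rows(deltas=[0, 0.002, 0, 0, 1, 0, 0.004, 0, 0, 1, 0.001, 0.004, 0, 0, 1, 0.002, 0.004, 0, 0, 1, 0.003, 0.004, 0, 0, 1])

```text
t: 20.93
eef_pos: [0.4635, 0.3661, 0.0614]
tool_rot: [3.131, -0.16, -0.014]
force: [-25.7, -10.4, 11.7]
opening: 0.0396
finger_force: 30.0
```

send_rows(deltas=[0.001, 0, 0.001, 0, 1, 0.002, 0, 0.002, 0, 1, 0.002, 0, 0.002, 0, 1])

```text
t: 21.18
eef_pos: [0.4647, 0.366, 0.0609]
tool_rot: [3.131, -0.159, -0.016]
force: [-31.0, -15.4, 24.3]
opening: 0.0395
finger_force: 30.0
```

```bash
python3 gold.py; python3 - <<'E'
from h import *
im=bot.read_camera("side");g=cv2.cvtColor(im,cv2.COLOR_BGR2GRAY)
for r in range(154,172,2): print(r,' '.join('%3d'%v for v in g[r,205:265]))
E
```

```text
side [([221.9, 125.9], 8), ([245.4, 131.8], 5), ([250.9, 132.9], 14), ([257.1, 133.6], 11), ([322.0, 134.1], 9), ([256.7, 191.6], 12), ([258.9, 196.9], 12), ([261.4, 202.4], 14)]
top [([443.8, 140.9], 41), ([293.4, 220.1], 14), ([287.5, 223.1], 15), ([281.8, 226.2], 16)]
154 131 130 117  52  22  21  21  21  20  21  22  19  20  22  19  21  22  21  22  21  21  21  19  21  23  20  19  23  29  39  40  36  24  22  21  25  29  11  20  37  42  38  34  37  33  38  35  39  45  56  72  15  13  12  10  12  15  16  27 108
156 131 131 131 129 118 115 108 108 101  98  43  16  17  18  18  18  19  22  26  25  19  20  20  20  22  21  23  20  21  21  21  20  21  19  22  25  29  12  12  13  27  54  56  54  49  50  48  40  44  46  43  14  14  15  13  13  17  19  56 145
158 131 132 133 132 132 133 132 132 133 123  72  13  13  12  14  11  13  18  43  67  62  64  62  57  58  57  44  36  17  15  15  16  19  16  18  16  12  11  13  11  21  46  55  56  56  53  54  56  56  54  44  12  13  13  12   9  13  23 100 201
160 134 134 133 133 133 132 135 133 131 134 116  25  12  12  13  10  12  11  21  44  55  53  55 
[... 667 characters left out ...]
 131 131 132 132 123  87  68  64  45  64 110 131 131 130 130 131 130 130 130 131 130 119  57  13  15  12  11  12  12  12  13  10  11  37  89 102 103  94  80  88  83  71  61  45  42  25  13  11  14  42 129 203 216
168 130 130 131 130 131 131 132 131 132 134 134 133 132 133 133 131 133 134 133 132 132 131 131 130 129 131 130 130 129 122  94  87  66  65  66  58  27  26  13  24  71 129 128 128 127 127 129 128 130 129 130 122  83  12  12  14  79 179 206 213
170 132 130 131 130 130 131 132 131 131 130 130 128 129 130 129 128 129 129 129 131 129 129 129 128 128 130 132 129 131 130 131 131 131 130 129 130 130 129 130 131 129 129 127 126 126 128 127 127 127 127 126 125 113  61  41  33 112 211 214 222
```

send_rows(deltas=[-0.001, 0, -0.001, 0, 1, -0.002, 0, -0.002, 0, 1, -0.003, 0.001, -0.002, 0, 1, -0.003, 0.001, -0.002, 0, 1])

```text
t: 21.67
eef_pos: [0.4644, 0.3658, 0.0609]
tool_rot: [3.134, -0.16, -0.005]
force: [-7.3, -4.1, -4.0]
opening: 0.0397
finger_force: 30.0
```

send_rows(deltas=[-0.0005, 0, 0.0005, 0, 1, -0.0005, 0, 0.001, 0, 1])

```text
t: 21.83
eef_pos: [0.4644, 0.3658, 0.0609]
tool_rot: [3.134, -0.16, -0.004]
force: [-9.4, -7.6, 6.6]
opening: 0.0398
finger_force: 30.0
```

send_rows(deltas=[0, 0, 0, 0, 0.4, 0, 0, 0, 0, 0.2, 0, 0, 0, 0, 0, 0, 0, 0, 0, -0.5, 0, 0, 0, 0, -1])

```text
t: 22.25
eef_pos: [0.4661, 0.3673, 0.0615]
tool_rot: [-3.136, 0.161, -0.004]
force: [0.5, 0.8, 0.4]
opening: 0.0553
finger_force: 0.0
```

send_rows(deltas=[0, 0, 0, 0, -1, 0, 0, 0, 0, -1, 0, 0, -0.02, 0, -1, 0, 0, -0.06, 0, -1, 0, 0, -0.1, 0, -1])

```text
t: 22.67
eef_pos: [0.4647, 0.3669, 0.1613]
tool_rot: [3.136, -0.16, -0.003]
force: [1.1, 0.3, 0.4]
opening: 0.0874
finger_force: 0.0
```

send_rows(deltas=[-0.02, 0.03, -0.02, 0, -1, -0.03, 0.065, -0.04, 0, -1, -0.03, 0.1, -0.04, 0, -1, -0.03, 0.135, -0.04, 0, -1, -0.03, 0.17, -0.04, 0, -1])

```text
t: 23.08
eef_pos: [0.4176, 0.1998, 0.2014]
tool_rot: [-3.137, 0.159, -0.003]
force: [0.4, -0.7, -0.6]
opening: 0.0879
finger_force: 0.0
```

send_rows(deltas=[0, 0.035, 0, 0, -1, 0, 0.07, 0, 0, -1, 0, 0.105, 0, 0, -1, 0, 0.14, 0, 0, -1, 0, 0.16, 0, 0, -1])

```text
t: 23.5
eef_pos: [0.4014, 0.0394, 0.2012]
tool_rot: [3.137, -0.163, 0.002]
force: [0.2, 0.2, -1.0]
opening: 0.0878
finger_force: 0.0
```

```bash
python3 gold.py; python3 - <<'E'
from h import *
print(axes()[0]['t'])
im=bot.read_camera("top");g=cv2.cvtColor(im,cv2.COLOR_BGR2GRAY);cv2.imwrite("pics/fin_top.png",im)
for r in range(226,292,2): print(r,' '.join('%3d'%v for v in g[r,198:236]))
im=bot.read_camera("side");cv2.imwrite("pics/fin_side.png",im)
E
```

```text
side [([219.1, 130.1], 14), ([225.5, 130.3], 12), ([231.8, 130.9], 15), ([244.1, 132.4], 12), ([250.4, 132.9], 15), ([312.0, 133.1], 8), ([256.8, 133.5], 13), ([323.2, 133.5], 6), ([256.7, 191.6], 12), ([259.0, 197.0], 13), ([261.4, 202.4], 14)]
top [([443.7, 140.8], 42), ([293.4, 220.1], 14), ([287.5, 223.1], 15), ([281.9, 226.4], 14), ([209.2, 236.1], 18), ([209.0, 243.1], 19), ([208.5, 250.0], 18), ([207.7, 263.5], 22), ([207.5, 270.6], 22), ([207.1, 277.6], 25), ([368.3, 280.1], 22)]
23.6
226 113 119 124 114 117 120 115 117 145 176 179 169 168 174 171 176 153 117 120 118 121 120 117 118 120 124 124 122 123 125 125 122 120 121 125 123 130 124
228 121 118 120 118 122 116 119 120 144 173 181 173 177 173 180 174 177 154 124 119 122 123 120 121 124 121 117 120 121 118 117 120 127 130 119 121 128 138
230 120 118 117 119 120 110  97  87  92 104 117 121 118 114 112 118 113 107  94  88  88  92  88 100 111 126 141 142 154 174 182 163 159 178 178 179 176 178
232 117 116 120 120 106  82  44  44  42  43  47  46  44  46  44  46  45  50  48  53  50  48  53  47  56 120 173 187 181 182 177 178 17
[... 3845 characters left out ...]
  49  53  51  49  45  41  47  46  40  42  91 130 131 125 126 122 127 127 125
284 174 177 150  94  60  50  58  61  56  49  43  48  44  49  48  44  45  48  47  43  47  54  55  43  44  40  43  43  42  94 127 130 126 126 123 124 131 131
286 177 173 178 177 174 182 189 191 159  95  85  83 107 112 114 110 111 112 112 106 112 111 116 112 110 113 109 111 115 126 128 125 125 127 126 128 129 131
288 173 171 174 173 170 172 181 182 153  90  93 101 124 127 130 125 129 128 130 124 127 126 131 129 125 127 127 125 126 125 132 128 124 124 126 129 129 129
290 173 169 171 174 162 166 183 179 150  92  89 105 127 129 126 127 126 125 126 127 129 124 121 129 126 121 129 125 128 131 127 126 124 123 127 127 131 127
```

```bash
python3 - <<'E'
from h import *
T=R.from_euler("z",6.0,degrees=True)
D={"side":[(219.1,130.1),(225.5,130.3),(231.8,130.9),(244.1,132.4),(250.4,132.9),(256.8,133.5)],
"top":[(207.1,277.6),(207.5,270.6),(207.7,263.5),(208.5,250),(209,243.1),(209.2,236.1)]}
for n,p in D.items():
    X=[back(n,u,.106) for u in p]; print(n,"p2-p1 tray mm",(T.apply(X[1]-X[4])*1e3).round(1),"yaws",[round(np.degrees(np.arctan2(*(b-a)[1::-1])),1) for a,b in((X[0],X[2]),(X[3],X[5]))],(X[1]).round(4),X[4].round(4))
E
```

```text
side p2-p1 tray mm [-56.    0.7   0. ] yaws [np.float64(-3.6), np.float64(-5.4)] [0.4508 0.3761 0.106 ] [0.5065 0.3695 0.106 ]
top p2-p1 tray mm [-56.4   0.7   0. ] yaws [np.float64(-6.0), np.float64(-6.5)] [0.4493 0.3738 0.106 ] [0.5053 0.3672 0.106 ]
```

```bash
python3 -c "
from plant import bot
print(bot.finish_job())"
```

```text
the job is handed in; nothing more can be done
None
```

I've handed the job in: both packs stand upright in the tray corner, 56 mm apart centre to centre (touching) with their tabs away from the left fence. By image measurement the first pack is within about 1–2 mm of the far fence, though it may have stopped a few millimetres short on the first slide and been pushed home while I set the second pack. The pliers and jars were not touched.

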